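# Clamp the freshly glued book in the joint press

### The job

The freshly glued book lies in the joint press with the clamp bar still loose over its spine edge. Using the lever as a key while it stands up open, screw the lever bolt clockwise until it is snug against its stop, then fold the lever down flat along the bar so that the cam clamps the book. Leave the book where it lies and do not disturb the things round the press.

Things in the scene. Friction and masses are not known exactly. Their poses are not given: they have to be found in the camera images.
- press: joint press: birch board 200 (x) x 370 (y) x 24 mm on rubber feet, fixed; origin on the bench under its centre, z up, board top at z = 30 mm. At x = -50 mm a wooden bar lies along y over the book; its left end (y = 150) is held under a steel staple up to z = 84 mm; the upright lever bolt passes through its right end at y = -145 mm into a thread in the board
- clamp_bar: loose wooden clamp bar 44 mm wide, 26 high, 342 long, lying on the book and held by the staple and the bolt; origin on its underside at x -50, y 0, z 46 mm in the press frame, axes as the press. Its steel wear plate under the lever's cam is 75 mm above the bench
- clamp_bolt (a joint): turn of the lever bolt about its upright axis, rad: 0 = screwed in snug, a hard stop; negative = still that far to turn, clockwise seen from above (starts 1.3 to 2.6 rad short; range -3.0 to 0). It sinks 0.8 mm per rad, needs about 0.25 N m and stays where it is left
- cam_lever (a joint): fold of the lever on the bolt's head, rad: 0 = folded closed, level, its underside 6 mm above the wear plate; 1.57 = standing straight up, open (starts 1.45 to 1.6; range 0 to 1.65). Stays where it is left; folding takes up to about 14 N at the handle's end. With the bolt snug it folds towards the press's +y, along the bar; the folding direction turns with the bolt
- lever_pivot (a point): the lever's pivot pin, on the bolt's axis, 88 mm above the bench when snug (up to 90 before). Its x axis lies along the pin, z up, y points where the lever folds to
- lever_grip (a point): middle of the lever's black handle, 80 mm from the pivot. The handle is a straight bar, 24 mm wide (its own x, parallel to the pin) and 14 mm thick (its own z), along its own y from 24 to 110 mm from the pivot; upright it is centred over the bolt's axis. Either pair of faces can be gripped
- book: the black case-bound book, 210 (along the press's y) x 151 x 16 mm, lying on the board under the bar; origin under its centre
- glue_bottle: bystander: white glue bottle, 62 mm diameter, 168 mm tall, standing to the right (-y) of the press on a 3 mm thick mat; origin under its centre
- bone_folder: bystander: flat bone folder, 160 x 26 x 4 mm, lying to the right of the press; origin under its centre, long along its y
- paste_brush: bystander: red-handled brush, 235 x 48 x 16 mm, lying to the right of the press; origin under its centre, long along its y

How it is judged:
By the outcome, as a careful person would: the job done as asked, in the order asked, and still so for the second after the job is handed in, with the robot touching nothing.
It also fails if it takes over 56 s, if anything falls off the work surface, if the arm or the gripper's body presses on something with over 40 N, if the wrist force passes 120 N, or if a joint passes its speed limit or range.

### The arm

A 6-joint arm with a two-finger parallel gripper is mounted at the origin on a cart in front of the work surface, level with it; the furniture and walls round the work are solid. World frame = base frame: x ahead of the robot, y to its left, z up, the work surface at z = 0. Lengths are in m, angles in rad, forces in N, time in s.
With the tool pointing down it reaches from about 0.325 to 0.85 m from the base axis. Payload 15.5 kg.
Tool frame: the origin (TCP) lies at the very end of the fingers, on their centre line; the grasp point (between the pads) lies 19 mm behind it; z points along the fingers, y is the line along which they close (so a half turn about z gives the same grasp; the last joint's range is limited). The gripper opens to 91 mm and grips with 3 to 60 N. Pads are 32 mm wide; open, the fingers measure 118 mm over their backs; the gripper's body (76 mm by 178 mm) begins 60 mm behind the grasp point.
Start: joints at [-1.361, 0.494, 1.345, -0, 1.302, -0.096], TCP at [0.188, -0.596, 0.214] pointing down, gripper open.
Joint ranges: [-2.91, 2.91], [-0.82, 2.16], [0.22, 2.67], [-1.22, 4.37], [0.12, 2.79], [-3.08, 3.08]. Speed limits (rad/s): [1.89, 1.89, 2.57, 3.01, 3.01, 3.01].

### API

Orientations are given as a rotation vector (axis times angle).
In Python, from station import bot, imaging gives the robot as it stands. The module is installed in compiled form; this text tells all that it offers.
- The arm moves only by the tool carry_out, never from a script. Its argument "steps" is a list of rows, each a list of 5 numbers: the opening, from 0 (shut) to 1 (fully open), then the shift along the tool's x, y, z in mm, then the turn about the tool's z in degrees. A call has 1 to 20 rows; each row shifts and turns the commanded pose from where the row before left it, along the tool's axes as they then stand; what a row does not reach is not made up. A row lasts 1/12 s, in which the tool goes at most 41.7 mm and 7.16 degrees, less where a joint would pass 70% of its speed; a pose out of reach is approached as far as the arm can. A call is refused whole if a number of a shift passes 41.7 or a number of a turn 7.16, either way. A call with a gripper value outside its range is refused whole. The fingers move at their own pace and stop on an object; the grip force is fixed at half the most. Time passes only in rows, so rows that do not move let the fingers close. It gives the time, the measured TCP pose, the force, the opening and the grip force at its end, in the units of the state.
- bot.get_state(): the state, without advancing time (a new reading comes with each control period).
- imaging.grab_frame(name): name is "scene" or "top" or "wrist"; returns (picture, depth): 384x512x3 uint8, red, green, blue; 384x512 float32, m along the optical axis (not along the pixel's ray), 0 where there is no reading.
- imaging.camera_model(name): a dict with "camera_matrix" (3x3 intrinsics, pixels), "rvec" (rotation vector, rad) and "tvec" (3), from world to camera coordinates, as OpenCV has them. Camera axes: x right, y down, z forward; pixel columns grow to the right and rows downward; lengths in m; the calibration is good to about 2 mm. A picture is of the moment at which its call begins: read the wrist's pose just before it. camera_model takes no time and is no camera call; for the wrist camera it gives the pose at the moment of the call.
- bot.close_job(): hands the job in; it is judged then, once.
The state is a dict: "t": time; "joints": joint angles; "dq": joint speeds; "joint_torque": joint torques, N m; "eef_pos": TCP position; "tcp_rot": TCP orientation; "wrist_force": force on the tool from outside, world axes, zero at the start; "ft_torque": the same for the moment, N m; "finger_gap": opening from 0.0 (shut) to 1.0 (fully open); "gripper_force": force on a finger pad.
Only numpy, scipy, OpenCV 4.12 (cv2) and the standard library are available. Lean on these libraries where they do the work, as an engineer would, in place of code of your own. Each camera call takes 0.05 s, during which the arm holds its last target. There are 200 camera calls.

## Working session

There is one attempt and no reset: what is moved stays moved. The work goes in short steps, Python scripts to look and compute and a tool call to move; the robot and the scene stay as the last step left them, time stands still between calls to the robot, and variables do not carry over. Pictures are saved under pics/ and viewed, at most 10 in all, crops included, and the job is handed in when it is done.

Besides the shell and the picture viewer there is one more tool, called after ">>>" as a command line: name --pt "numbers of a row" for each row, then --argument value for the rest. carry_out: Moves the arm, as the interface text tells. Its arguments: {"type":"object","properties":{"steps":{"type":"array"}},"required":["steps"]}

```bash
mkdir -p pics; cat > h.py <<'E'
from station import bot, imaging
import numpy as np, cv2
def grab(n):
    m=imaging.camera_model(n); p,d=imaging.grab_frame(n)
    K=np.array(m["camera_matrix"]); R=cv2.Rodrigues(np.array(m["rvec"],float))[0]; t=np.array(m["tvec"],float).ravel()
    v,u=np.mgrid[:384,:512]
    c=np.stack([(u-K[0,2])/K[0,0]*d,(v-K[1,2])/K[1,1]*d,d],-1)
    w=(c-t)@R; w[d<=0]=np.nan
    return p,w
def save(n,p): cv2.imwrite("pics/"+n,p[...,::-1])
E
python3 - <<'E'
from h import *
ims=[]
for n in("top","scene"):
    p,w=grab(n); np.savez(f"/tmp/{n}.npz",p=p,w=w); save(n+"0.png",p)
    for v in range(20,384,60): print(n,v,[tuple(np.round(w[v,u],2)) for u in range(20,512,120)])
s=bot.get_state(); print({k:np.round(v,3) for k,v in s.items()})
E
```

```text
top 20 [(np.float64(1.16), np.float64(0.71), np.float64(-0.16)), (np.float64(1.05), np.float64(0.18), np.float64(0.07)), (np.float64(1.09), np.float64(-0.17), np.float64(0.06)), (np.float64(1.16), np.float64(-0.54), np.float64(0.02)), (np.float64(1.1), np.float64(-0.82), np.float64(0.15))]
top 80 [(np.float64(1.16), np.float64(1.01), np.float64(-0.65)), (np.float64(0.85), np.float64(0.14), np.float64(0.07)), (np.float64(0.89), np.float64(-0.19), np.float64(0.07)), (np.float64(0.96), np.float64(-0.55), np.float64(0.01)), (np.float64(0.92), np.float64(-0.82), np.float64(0.14))]
top 140 [(np.float64(0.68), np.float64(0.51), np.float64(-0.04)), (np.float64(0.7), np.float64(0.14), np.float64(0.0)), (np.float64(0.74), np.float64(-0.21), np.float64(0.0)), (np.float64(0.78), np.float64(-0.56), np.float64(0.0)), (np.float64(0.81), np.float64(-0.9), np.float64(0.01))]
top 200 [(np.float64(0.49), np.float64(0.44), np.float64(-0.0)), (np.float64(0.52), np.float64(0.08), np.float64(0.07)), (np.float64(0.56), np.float64(-0.23), np.float64(0.0)), (np.float64(0.6), np.float64(-0.56), np.float64(0.0)
[... 2818 characters left out ...]
float64(-0.87)), (np.float64(0.35), np.float64(-0.47), np.float64(-0.26)), (np.float64(0.35), np.float64(-0.78), np.float64(-0.0)), (np.float64(0.49), np.float64(-0.93), np.float64(0.03))]
{'t': np.float64(0.1), 'joints': array([-1.361,  0.494,  1.346,  0.   ,  1.302, -0.096]), 'dq': array([ 0.001, -0.002, -0.003, -0.001, -0.001,  0.001]), 'joint_torque': array([ 3.0000e-03, -8.8024e+01, -3.8255e+01,  7.1000e-02,  4.8000e-02,
       -0.0000e+00]), 'eef_pos': array([ 0.188, -0.596,  0.213]), 'tcp_rot': array([-3.104, -0.478,  0.   ]), 'wrist_force': array([ 0.079, -0.533, -0.793]), 'ft_torque': array([ 0.008,  0.043, -0.052]), 'gripper_force': np.float64(0.0), 'finger_gap': np.float64(0.998)}
```

View pics/top0.png

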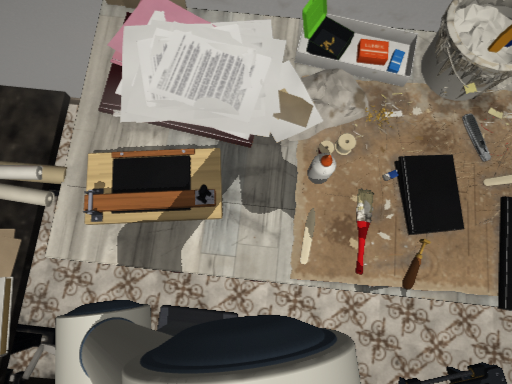

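View pics/scene0.png

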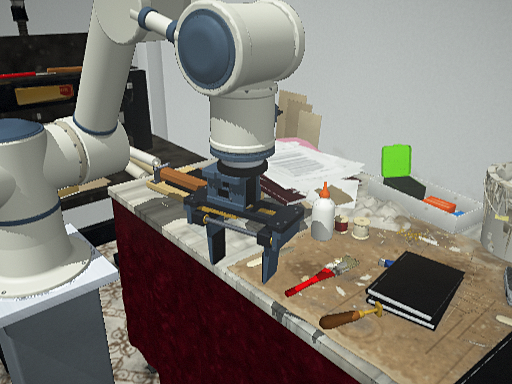

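The top view shows the press at pixels (87–221, 147–223), the bar along row ~200 and the lever upright at about (204,193). Glue bottle is at (321,165), folder at (306,240) and brush at (361,235). The scene camera is blocked by the gripper.

```bash
python3 - <<'E'
from h import *
z=np.load("/tmp/top.npz"); p,w=z["p"],z["w"]
save("crop.png",cv2.resize(p[140:232,80:228],None,fx=5,fy=5,interpolation=cv2.INTER_CUBIC))
P=w.reshape(-1,3); ok=np.isfinite(P[:,0]); P=P[ok]
reg=(P[:,0]>.3)&(P[:,0]<.75)&(P[:,1]>-.25)&(P[:,1]<.35)
for lo,hi in((.024,.036),(.068,.077)):
    q=P[reg&(P[:,2]>lo)&(P[:,2]<hi)][:,:2]; print(lo,len(q),cv2.minAreaRect((q*1000).astype(np.float32)))
q=P[reg&(P[:,2]>.1)&(P[:,0]>.42)]; print(len(q),np.round(q[np.argsort(q[:,2])][-40:],3).tolist())
for r,c in((165,321),(240,306),(235,361)): print(np.round(w[r,c],3))
E
```

```text
0.024 3722 ((601.6471557617188, 73.770263671875), (266.56158447265625, 369.83221435546875), 8.710352897644043)
0.068 2105 ((612.3077392578125, -1.2933502197265625), (276.02587890625, 468.1111145019531), 0.9159635305404663)
127 [[0.538, -0.088, 0.198], [0.528, -0.087, 0.198], [0.539, -0.098, 0.198], [0.541, -0.095, 0.198], [0.541, -0.093, 0.198], [0.53, -0.085, 0.198], [0.543, -0.095, 0.198], [0.544, -0.099, 0.198], [0.534, -0.094, 0.198], [0.539, -0.1, 0.198], [0.527, -0.095, 0.199], [0.546, -0.099, 0.199], [0.534, -0.098, 0.199], [0.526, -0.092, 0.199], [0.536, -0.091, 0.199], [0.531, -0.094, 0.199], [0.543, -0.097, 0.199], [0.536, -0.098, 0.199], [0.529, -0.092, 0.199], [0.546, -0.097, 0.199], [0.533, -0.092, 0.199], [0.541, -0.1, 0.199], [0.53, -0.087, 0.199], [0.54, -0.088, 0.199], [0.538, -0.096, 0.2], [0.545, -0.092, 0.2], [0.542, -0.093, 0.2], [0.53, -0.09, 0.2], [0.528, -0.09, 0.2], [0.542, -0.091, 0.2], [0.529, -0.095, 0.2], [0.531, -0.092, 0.201], [0.535, -0.094, 0.201], [0.536, -0.096, 0.201], [0.533, -0.096, 0.201], [0.532, -0.087, 0.201], [0.54, -0.098, 0.201], [0.535, -0.09, 0.202], [0.537, -0.094, 0.202], [0.532, -0.09, 0.203]]
[ 0.644 -0.371  0.127]
[ 0.464 -0.364  0.01 ]
[ 0.493 -0.51   0.017]
```

View pics/crop.png

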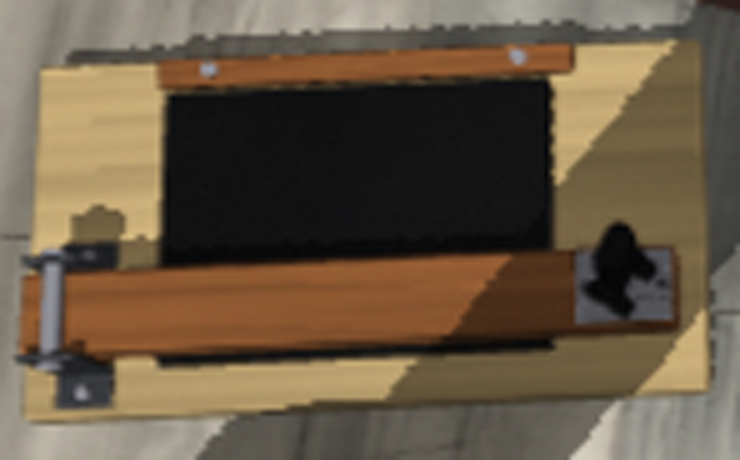

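```bash
python3 - <<'E'
from h import *
z=np.load("/tmp/top.npz"); p,w=z["p"],z["w"]
s=w[140:232,80:212]; 
m=(s[...,2]>.066)&(s[...,2]<.079)
q=s[m][:,:2]; print("bar",len(q),cv2.minAreaRect((q*1000).astype(np.float32)))
hsv=cv2.cvtColor(p,cv2.COLOR_RGB2HSV)
m=(w[...,2]>.024)&(w[...,2]<.036); m[:,:80]=0;m[:,228:]=0;m[:140]=0;m[232:]=0
q=w[m][:,:2]; r=cv2.minAreaRect((q*1000).astype(np.float32)); print("board",len(q),r)
q=w[(w[...,2]>.19)&(w[...,2]<.21)&(np.abs(w[...,1]+.094)<.03)]; print(len(q),cv2.minAreaRect((q[:,:2]*1000).astype(np.float32)))
m=imaging.camera_model("wrist");R=cv2.Rodrigues(np.array(m["rvec"],float))[0]
print("wristcam",-R.T@np.array(m["tvec"],float).ravel(),"\n",R,np.array(m["camera_matrix"])[0,0])
E
```

```text
bar 1951 ((521.3679809570312, 63.940757751464844), (53.75151443481445, 332.2547607421875), 9.851923942565918)
board 3721 ((568.9140625, 68.75534057617188), (200.33152770996094, 369.83221435546875), 8.71035099029541)
61 ((535.7517700195312, -93.76372528076172), (13.488941192626953, 22.680450439453125), 57.15823745727539)
wristcam [ 0.25353472 -0.57499575  0.38446736] 
 [[ 0.30201819 -0.95330108 -0.00143372]
 [-0.92503059 -0.29342462  0.24128904]
 [-0.23044179 -0.07154745 -0.97045224]] 344.8076819430247
```

>>> carry_out --pt "1 30 -23 -8 0" --pt "1 30 -23 -8 0" --pt "1 30 -23 -8 0" --pt "1 30 -23 -8 0" --pt "1 30 -23 -8 0" --pt "1 30 -23 -8 0" --pt "1 30 -23 -8 0" --pt "1 30 -23 -8 0" --pt "1 30 -23 -8 0" --pt "1 30 -23 -8 0" --pt "1 30 -23 -8 0" --pt "1 30 -23 -8 0" --pt "1 30 -23 -8 0"

```text
t: 1.18
eef_pos: [0.4706, -0.1916, 0.3182]
tcp_rot: [-3.105, -0.478, 0.0]
wrist_force: [1.4, -1.8, -0.2]
finger_gap: 0.998
gripper_force: 0.0
```

```bash
python3 - <<'E'
from h import *
print(np.round(bot.get_state()["joints"],3))
p,w=grab("wrist"); save("w1.png",p); np.savez("/tmp/w1.npz",p=p,w=w)
q=w[(w[...,2]>.185)&(w[...,2]<.21)&(np.hypot(w[...,1]+.094,w[...,0]-.537)<.03)]; print(len(q),cv2.minAreaRect((q[:,:2]*1000).astype(np.float32)),q[:,2].max())
for lo in np.arange(.1,.2,.015):
    q=w[(w[...,2]>lo)&(w[...,2]<lo+.015)&(np.hypot(w[...,1]+.09,w[...,0]-.537)<.04)]
    if len(q)>3: print(round(lo,3),len(q),np.round(q.mean(0),4))
E
```

```text
[-0.504  0.234  1.465 -0.     1.443  0.761]
524 ((536.08251953125, -91.43096923828125), (14.231029510498047, 23.803190231323242), 65.34697723388672) 0.20193374424615979
0.1 55 [ 0.5419 -0.088   0.1052]
0.115 115 [ 0.5442 -0.0885  0.1227]
0.13 38 [ 0.54   -0.0918  0.1383]
0.145 42 [ 0.5398 -0.0933  0.1529]
0.16 48 [ 0.5389 -0.0952  0.1674]
0.175 59 [ 0.5381 -0.0965  0.1823]
0.19 505 [ 0.5361 -0.0925  0.1977]
```

View pics/w1.png

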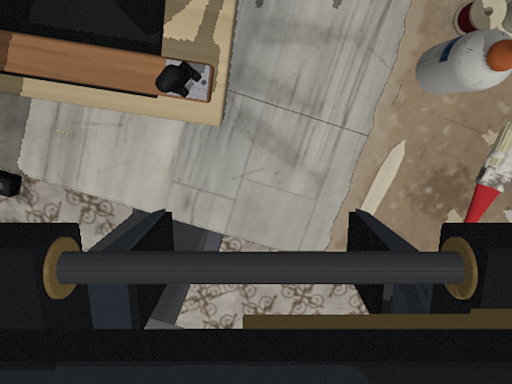

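The wrist view shows the lever at (178,78), leaning in its fold direction at about 245° world, roughly 2.5 rad short of snug. I'll align the gripper across its thickness with joint 6 wound back.

>>> carry_out --pt "1 31.8 -26 0 0" --pt "1 31.8 -26 0 0" --pt "1 31.8 -26 0 0" --pt "1 0 0 4 -7.1" --pt "1 0 0 4 -7.1" --pt "1 0 0 4 -7.1" --pt "1 0 0 4 -7.1" --pt "1 0 0 4 -7.1" --pt "1 0 0 4 -7.1" --pt "1 0 0 4 -7.1" --pt "1 0 0 4 -7.1" --pt "1 0 0 4 -7.1" --pt "1 0 0 4 -7.1" --pt "1 0 0 4 -7.1" --pt "1 0 0 4 -7.1" --pt "1 0 0 4 -7.1" --pt "1 0 0 4 -7.1" --pt "1 0 0 4 -7.1" --pt "1 0 0 4 -7.1" --pt "1 0 0 4 -7.1"

```text
t: 2.9
eef_pos: [0.5373, -0.0904, 0.2494]
tcp_rot: [-1.111, -2.938, 0.0]
wrist_force: [-0.4, 0.6, -0.5]
finger_gap: 0.996
gripper_force: 0.0
```

>>> carry_out --pt "1 0 0 0 -5.6" --pt "1 0 0 0 -5.6" --pt "1 0 0 0 -5.6" --pt "1 0 0 0 0"

```text
t: 3.23
eef_pos: [0.5373, -0.0904, 0.2496]
tcp_rot: [-0.671, -3.068, -0.0]
wrist_force: [-0.9, 0.0, 0.3]
finger_gap: 0.996
gripper_force: 0.0
```

```bash
python3 - <<'E'
from h import *
s=bot.get_state(); print(s["t"],np.round(s["joints"],3),s["eef_pos"],s["tcp_rot"]); print(cv2.Rodrigues(np.array(s["tcp_rot"]))[0].round(3))
p,w=grab("wrist"); save("w2.png",p)
q=w[(w[...,2]>.19)&(w[...,2]<.21)&(np.hypot(w[...,1]+.094,w[...,0]-.537)<.03)]; print(len(q),cv2.minAreaRect((q[:,:2]*1000).astype(np.float32)) if len(q) else 0)
E
```

```text
3.2333 [-0.276  0.346  1.493  0.     1.303 -1.416] [ 0.53732024 -0.09036087  0.24963768] [-6.71418719e-01 -3.06832065e+00 -6.66881703e-05]
[[-0.909  0.418 -0.001]
 [ 0.418  0.909  0.   ]
 [ 0.001 -0.    -1.   ]]
654 ((535.0870971679688, -91.26213073730469), (13.787092208862305, 23.286985397338867), 65.48295593261719)
```

View pics/w2.png

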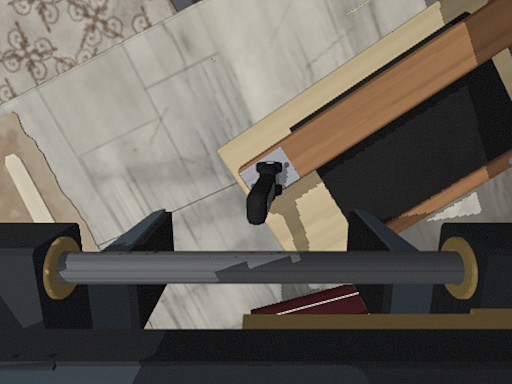

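Lever seen at (258,205), midway between the fingertips and square to the pads. Descending over the bolt axis and gripping.

>>> carry_out --pt "1 0 1 14 0" --pt "1 0 1 14 0" --pt "1 0 1 14 0" --pt "1 0 1 14 0" --pt "1 0 1 14 0" --pt "1 0 1 14 0" --pt "1 0 1 14 0" --pt "0.5 0 1 2 0" --pt "0 0 1 0 0" --pt "0 0 0 0 0" --pt "0 0 0 0 0" --pt "0 0 0 0 0" --pt "0 0 0 0 0" --pt "0 0 0 0 0"

```text
t: 4.45
eef_pos: [0.5415, -0.0823, 0.1504]
tcp_rot: [0.68, 3.066, -0.0]
wrist_force: [-0.1, 0.2, 0.4]
finger_gap: 0.523
gripper_force: 0.0
```

>>> carry_out --pt "0 0 0 0 0" --pt "0 0 0 0 0" --pt "0 0 0 0 0" --pt "0 0 0 0 0" --pt "0 0 0 0 0" --pt "0 0 0 0 0"

```text
t: 4.95
eef_pos: [0.5415, -0.0819, 0.1499]
tcp_rot: [0.679, 3.067, 0.001]
wrist_force: [0.7, 1.5, 0.2]
finger_gap: 0.149
gripper_force: 30.0
```

```bash
python3 - <<'E'
from h import *
s=bot.get_state(); print({k:np.round(v,3) for k,v in s.items()})
E
```

```text
{'t': np.float64(4.95), 'joints': array([-2.600e-01,  4.590e-01,  1.615e+00,  1.000e-03,  1.067e+00,
       -1.395e+00]), 'dq': array([-0.   , -0.   ,  0.002, -0.004,  0.   ,  0.001]), 'joint_torque': array([ -1.768, -77.712, -31.298,  -0.944,   0.148,   0.272]), 'eef_pos': array([ 0.541, -0.082,  0.15 ]), 'tcp_rot': array([6.790e-01, 3.067e+00, 1.000e-03]), 'wrist_force': array([0.744, 1.454, 0.151]), 'ft_torque': array([ 0.594, -0.406,  0.225]), 'gripper_force': np.float64(29.985), 'finger_gap': np.float64(0.149)}
```

>>> carry_out --pt "0 0 0 0.07 5" --pt "0 0 0 0.07 5" --pt "0 0 0 0.07 5" --pt "0 0 0 0.07 5" --pt "0 0 0 0.07 5" --pt "0 0 0 0.07 5" --pt "0 0 0 0.07 5" --pt "0 0 0 0.07 5" --pt "0 0 0 0.07 5" --pt "0 0 0 0.07 5" --pt "0 0 0 0.07 5" --pt "0 0 0 0.07 5" --pt "0 0 0 0.07 5" --pt "0 0 0 0.07 5" --pt "0 0 0 0.07 5" --pt "0 0 0 0.07 5" --pt "0 0 0 0.07 5" --pt "0 0 0 0.07 5" --pt "0 0 0 0.07 5" --pt "0 0 0 0.07 5"

```text
t: 6.62
eef_pos: [0.5397, -0.0822, 0.1484]
tcp_rot: [-2.788, -1.445, 0.005]
wrist_force: [-10.2, -1.7, 8.2]
finger_gap: 0.156
gripper_force: 30.0
```

```bash
cat > st.py <<'E'
from h import *
s=bot.get_state(); R=cv2.Rodrigues(np.array(s["tcp_rot"]))[0]
print(s["t"],"F",np.round(s["wrist_force"],1),"T",np.round(s["ft_torque"],2),"j6t",np.round(s["joint_torque"][5],2),"pos",np.round(s["eef_pos"],4),"gap",s["finger_gap"],"yaw_y",np.degrees(np.arctan2(R[1,1],R[0,1])).round(1),"q",np.round(s["joints"],2))
E
python3 st.py
```

```text
6.6167 F [-10.2  -1.7   8.2] T [-0.26  2.19  0.27] j6t -3.19 pos [ 0.5397 -0.0822  0.1484] gap 0.15601574047304767 yaw_y -35.2 q [-0.26  0.46  1.62 -0.    1.07  0.35]
```

>>> carry_out --pt "0 -0.9 -1.2 0 0" --pt "0 0 0 0 4.5" --pt "0 0 0 0 4.5" --pt "0 0 0 0 4.5" --pt "0 0 0 0 4.5" --pt "0 0 0 0 4.5" --pt "0 0 0 0 4.5" --pt "0 0 0 0 4.5" --pt "0 0 0 0 4.5"

```text
t: 7.37
eef_pos: [0.5388, -0.0816, 0.148]
tcp_rot: [-3.098, -0.514, 0.003]
wrist_force: [-3.4, 3.9, -1.6]
finger_gap: 0.151
gripper_force: 30.0
```

```bash
python3 st.py
```

```text
7.3667 F [-3.4  3.9 -1.6] T [0.86 0.67 0.34] j6t -2.84 pos [ 0.5388 -0.0816  0.148 ] gap 0.15053011581425216 yaw_y -71.2 q [-0.26  0.46  1.62  0.    1.06  0.98]
```

>>> carry_out --pt "0 0 0 0 2" --pt "0 0 0 0 2" --pt "0 0 0 0 2" --pt "0 0 0 0 2" --pt "0 0 0 0 0"

```text
t: 7.78
eef_pos: [0.5387, -0.0815, 0.148]
tcp_rot: [-3.126, -0.298, 0.004]
wrist_force: [-4.3, 3.8, -2.3]
finger_gap: 0.15
gripper_force: 30.0
```

```bash
python3 st.py
```

```text
7.7833 F [-4.3  3.8 -2.3] T [1.09 0.63 0.18] j6t 1.43 pos [ 0.5387 -0.0815  0.148 ] gap 0.15039836003662896 yaw_y -79.1 q [-0.26  0.46  1.62  0.    1.06  1.12]
```

>>> carry_out --pt "0 0 0 0 2" --pt "0 0 0 0 2" --pt "0 0 0 0 0"

```text
t: 8.03
eef_pos: [0.5387, -0.0814, 0.1479]
tcp_rot: [-3.134, -0.19, 0.004]
wrist_force: [-1.9, 4.9, -2.2]
finger_gap: 0.15
gripper_force: 30.0
```

```bash
python3 st.py
```

```text
8.0333 F [-1.9  4.9 -2.2] T [1.15 0.53 0.57] j6t 1.85 pos [ 0.5387 -0.0814  0.1479] gap 0.14984614005077956 yaw_y -83.1 q [-0.26  0.46  1.62  0.    1.06  1.19]
```

>>> carry_out --pt "0 0 0 0 2" --pt "0 0 0 0 2" --pt "0 0 0 0 0"

```text
t: 8.28
eef_pos: [0.5387, -0.0815, 0.1479]
tcp_rot: [-3.139, -0.081, 0.004]
wrist_force: [-3.7, 5.1, -2.0]
finger_gap: 0.166
gripper_force: 30.0
```

```bash
python3 st.py
```

```text
8.2833 F [-3.7  5.1 -2. ] T [0.99 0.69 0.86] j6t 2.11 pos [ 0.5387 -0.0815  0.1479] gap 0.16571815466054166 yaw_y -87.1 q [-0.26  0.46  1.62  0.    1.06  1.26]
```

The stop is reached: torque rose to 0.86 N m and the handle began to turn in the pads. Releasing, lifting clear, and going behind the lever with closed fingers.

>>> carry_out --pt "0.6 0 0 0 0" --pt "0.6 0 0 0 0" --pt "0.6 0 0 0 0" --pt "0.6 0 0 0 0" --pt "0.6 0 0 0 0" --pt "0.6 0 0 -10 -1" --pt "0.6 0 0 -20 -2" --pt "0.6 0 0 -30 -2.8" --pt "0.6 0 0 -15 0" --pt "0.6 0 0 0 0"

```text
t: 9.12
eef_pos: [0.5416, -0.0827, 0.2277]
tcp_rot: [3.13, 0.243, 0.009]
wrist_force: [-0.0, 0.1, 0.8]
finger_gap: 0.603
gripper_force: 0.0
```

```bash
python3 st.py; python3 - <<'E'
from h import *
p,w=grab("top")
q=w[(w[...,2]>.19)&(w[...,2]<.206)&(np.hypot(w[...,1]+.085,w[...,0]-.54)<.03)]; print(len(q),cv2.minAreaRect((q[:,:2]*1000).astype(np.float32)) if len(q)>3 else 0)
p,w=grab("wrist"); save("w3.png",p)
for lo in np.arange(.1,.2,.015):
    q=w[(w[...,2]>lo)&(w[...,2]<lo+.015)&(np.hypot(w[...,1]+.082,w[...,0]-.54)<.03)]
    if len(q)>3: print(round(lo,3),len(q),np.round(q.mean(0),4))
E
```

```text
9.1167 F [-0.   0.1  0.8] T [ 0.02 -0.02 -0.06] j6t -0.4 pos [ 0.5416 -0.0827  0.2277] gap 0.6031816959229254 yaw_y -81.1 q [-0.26  0.37  1.52  0.    1.24  1.16]
35 ((541.4619140625, -82.6118392944336), (21.850624084472656, 13.334250450134277), 8.280898094177246)
0.1 50 [ 0.5562 -0.0776  0.1079]
0.115 144 [ 0.5537 -0.078   0.1221]
0.13 72 [ 0.5518 -0.0788  0.1377]
0.145 86 [ 0.5518 -0.0788  0.1526]
0.16 103 [ 0.5518 -0.079   0.168 ]
0.175 117 [ 0.552  -0.0788  0.1827]
0.19 776 [ 0.5429 -0.0802  0.1964]
```

View pics/w3.png

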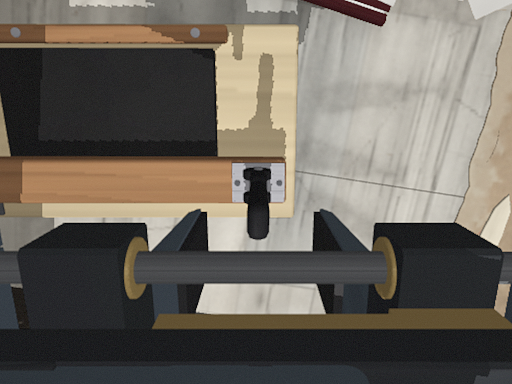

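View 3: lever upright at (258,200), square to the bar with bolt plate under it (258,180). Now closing and going to its right-hand side.

>>> carry_out --pt "0.6 0 20 0 0" --pt "0 0 25 0 0" --pt "0 0 0 0 0" --pt "0 0 0 0 0" --pt "0 0 0 0 0" --pt "0 0 0 0 0" --pt "0 0 0 0 0" --pt "0 0 0 14 0" --pt "0 0 0 14 0" --pt "0 0 0 14 0" --pt "0 0 0 13 0" --pt "0 0 -8 0 0" --pt "0 0 -8 0 0" --pt "0 0 -8 0 0" --pt "0 0 -7.4 0.4 0" --pt "0 0 -7.4 0.4 0" --pt "0 0 -7.4 0.4 0"

```text
t: 10.63
eef_pos: [0.54, -0.0803, 0.168]
tcp_rot: [3.132, 0.242, 0.002]
wrist_force: [0.6, -2.2, 0.4]
finger_gap: 0.005
gripper_force: 1.0
```

```bash
python3 st.py
```

```text
10.6333 F [ 0.6 -2.2  0.4] T [-0.29 -0.08 -0.01] j6t -0.5 pos [ 0.54   -0.0803  0.168 ] gap 0.0048906725037005955 yaw_y -81.2 q [-0.26  0.43  1.6  -0.    1.11  1.16]
```

>>> carry_out --pt "0 0 -7.1 2.3 0" --pt "0 0 -7.1 2.3 0" --pt "0 0 -7.1 2.3 0" --pt "0 0 -6.3 4 0" --pt "0 0 -6.3 4 0" --pt "0 0 -6.3 4 0" --pt "0 0 -5 5.5 0" --pt "0 0 -5 5.5 0" --pt "0 0 -5 5.5 0"

```text
t: 11.38
eef_pos: [0.5312, -0.026, 0.1313]
tcp_rot: [3.132, 0.242, 0.0]
wrist_force: [1.8, -4.7, 2.9]
finger_gap: 0.003
gripper_force: 2.2
```

```bash
python3 st.py
```

```text
11.3833 F [ 1.8 -4.7  2.9] T [-0.88 -0.33  0.01] j6t -0.36 pos [ 0.5312 -0.026   0.1313] gap 0.0034925534792534427 yaw_y -81.2 q [-0.16  0.47  1.67 -0.    1.    1.26]
```

>>> carry_out --pt "0 0 -3.4 6.6 0" --pt "0 0 -3.4 6.6 0" --pt "0 0 -3.4 6.6 0" --pt "0 0 -1.6 6 0" --pt "0 0 -1.6 5 0" --pt "0 0 -1.6 4 0" --pt "0 0 0 0 0"

```text
t: 11.97
eef_pos: [0.5284, -0.0114, 0.0962]
tcp_rot: [-3.132, -0.242, 0.002]
wrist_force: [0.8, -0.8, -0.1]
finger_gap: 0.007
gripper_force: 0.2
```

```bash
python3 st.py
```

```text
11.9667 F [ 0.8 -0.8 -0.1] T [ 0.   -0.03  0.01] j6t 0.1 pos [ 0.5284 -0.0114  0.0962] gap 0.007125110986626897 yaw_y -81.2 q [-0.13  0.51  1.71  0.    0.92  1.28]
```

>>> carry_out --pt "0 0 0 1 0" --pt "0 0 0 1 0" --pt "0 0 0 1 0" --pt "0 0 0 0 0"

```text
t: 12.3
eef_pos: [0.5287, -0.0114, 0.0944]
tcp_rot: [-3.132, -0.241, 0.0]
wrist_force: [-1.8, 3.7, 9.9]
finger_gap: 0.008
gripper_force: 4.7
```

```bash
python3 st.py
```

```text
12.3 F [-1.8  3.7  9.9] T [ 0.63  0.35 -0.06] j6t -0.02 pos [ 0.5287 -0.0114  0.0944] gap 0.00819411810246942 yaw_y -81.2 q [-0.13  0.52  1.72  0.    0.91  1.28]
```

>>> carry_out --pt "0 0 0 1 0" --pt "0 0 0 1 0" --pt "0 0 0 1 0" --pt "0 0 0 0 0"

```text
t: 12.63
eef_pos: [0.529, -0.0111, 0.092]
tcp_rot: [-3.131, -0.241, -0.001]
wrist_force: [-4.6, 7.6, 23.4]
finger_gap: 0.003
gripper_force: 11.5
```

```bash
python3 st.py
```

```text
12.6333 F [-4.6  7.6 23.4] T [1.22 0.88 0.  ] j6t -0.05 pos [ 0.529  -0.0111  0.092 ] gap 0.0033650071099298132 yaw_y -81.2 q [-0.13  0.52  1.72  0.    0.9   1.28]
```

>>> carry_out --pt "0 0 0 -5 0" --pt "0 0 0 -25 0" --pt "0 0 0 -35 0" --pt "0 0 0 -35 0" --pt "0 0 35 -20 0" --pt "0 0 35 0 0" --pt "0 0 35 0 0" --pt "0 0 35 0 0" --pt "0 0 0 0 0"

```text
t: 13.38
eef_pos: [0.5511, -0.1554, 0.2113]
tcp_rot: [3.131, 0.236, 0.002]
wrist_force: [-0.5, -0.6, 0.6]
finger_gap: -0.0
gripper_force: 0.0
```

```bash
python3 st.py; python3 - <<'E'
from h import *
c=np.array([.5415,-.0822]); yv=np.array([-.151,.988]); xv=np.array([.988,.151])
for n in("wrist","top"):
    p,w=grab(n); save("end_"+n+".png",p)
    d=w[...,:2]-c; s=d@yv; x=d@xv
    for a in range(-10,130,10):
        m=(s>=a/1000)&(s<(a+10)/1000)&(np.abs(x)<.007)&(w[...,2]<.13)
        if m.sum()>3: print(n,a,m.sum(),"z",np.median(w[m][:,2]).round(4),end="; ")
    m=(w[...,2]>.086)&(w[...,2]<.13)&(s>.03)&(s<.115)&(np.abs(x)<.03); print()
    if m.sum()>3: print(cv2.minAreaRect((w[m][:,:2]*1000).astype(np.float32)), np.polyfit(s[m],x[m],1))
E
```

```text
13.3833 F [-0.5 -0.6  0.6] T [ 0.    0.03 -0.03] j6t -2.01 pos [ 0.5511 -0.1554  0.2113] gap -0.00021154488265729034 yaw_y -81.4 q [-0.38  0.42  1.48 -0.    1.24  1.04]
wrist -10 259 z 0.0905; wrist 0 162 z 0.0961; wrist 10 194 z 0.0904; wrist 20 188 z 0.0953; wrist 30 190 z 0.0953; wrist 40 186 z 0.0956; wrist 50 187 z 0.0955; wrist 60 187 z 0.0956; wrist 70 190 z 0.0954; wrist 80 182 z 0.0953; wrist 90 181 z 0.0954; wrist 100 164 z 0.0947; wrist 110 9 z 0.0931; wrist 120 108 z 0.0723; 
((531.266845703125, -12.486934661865234), (30.50579833984375, 80.85611724853516), 8.740837097167969) [0.00621142 0.00115478]
top -10 20 z 0.094; top 0 17 z 0.0965; top 10 23 z 0.0931; top 20 24 z 0.0968; top 30 20 z 0.0959; top 40 19 z 0.0959; top 50 19 z 0.0966; top 60 23 z 0.0956; top 70 23 z 0.0953; top 80 21 z 0.0955; top 90 20 z 0.0958; top 100 15 z 0.0951; top 110 11 z 0.0725; top 120 19 z 0.0737; 
((529.6231079101562, -14.044174194335938), (27.497411727905273, 77.05490112304688), 9.07109546661377) [ 0.02959217 -0.0032554 ]
```

View pics/end_wrist.png

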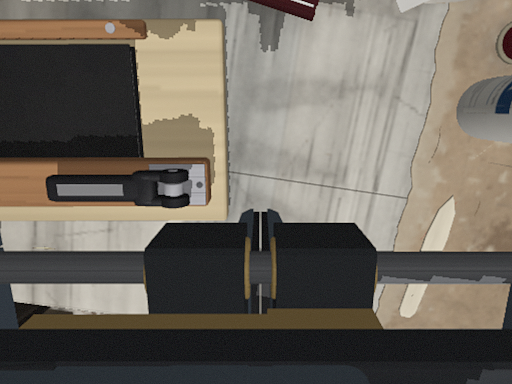

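The last view shows the lever (48–205, 187) folded flat along the bar. Its top is level at 95 mm along its whole length and it lies within 0.5° of the bar. The book and the things around the press are undisturbed, and the arm is clear.

```bash
python3 -c "
from station import bot
print(bot.close_job())"
```

```text
the job is handed in; nothing more can be done
None
```

The lever bolt is screwed clockwise to its stop, the lever is folded flat along the bar so the cam clamps the book, nothing around the press was disturbed, and the job was handed in at about 13.5 s.

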